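# Take the loaded spool rod out of the wire rack and hold it level

### The arm

A 7-joint arm with a two-finger parallel gripper is mounted at the origin on the work surface; the furniture and walls round the work are solid. World frame = base frame: x ahead of the robot, y to its left, z up, the work surface at z = 0. Lengths are in m, angles in rad, forces in N, time in s.
With the tool pointing down it reaches from about 0.4 to 0.85 m from the base axis. Payload 4.5 kg.
Tool frame: the origin (TCP) lies between the finger pads; the fingertips stand 19 mm ahead of it and the grasp point (between the pads) is the TCP; z points along the fingers, y is the line along which they close (so a half turn about z gives the same grasp; the last joint's range is limited). The gripper opens to 85 mm and grips with 20 to 120 N. Pads are 22 mm wide; open, the fingers measure 114 mm over their backs; the gripper's body (76 mm by 85 mm) begins 54 mm behind the grasp point. The pads swing forward as they close: fully open they stand 13 mm farther back than shut.
Start: joints at [-1.099, 0.689, -0.195, 1.565, 0.157, 0.902, -0.215], TCP at [0.265, 0.566, 0.25] pointing down, gripper open.
Joint ranges: [-3.01, 3.01], [-0.46, 2.08], [-1.47, 1.51], [0.13, 2.56], [-1, 4.14], [0.04, 2.09], [-2.66, 2.66]. Speed limits (rad/s): [2.57, 2.57, 3.14, 3.14, 3.14, 3.14, 3.14].

### API

Orientations are given as a unit quaternion [w, x, y, z].
In Python, from plant import sense, snapshot, get_calibration, job_done gives the robot as it stands.
- The arm moves only by the shell command python3 -m handwheel 'ROWS' [FORCE]. ROWS is JSON, a list of rows, each a list of 3 entries, a list of its own where there are three numbers: the finger opening in mm, from 0 to 85.4, then the shift along the tool's x, y, z in units of 40 mm (1.0 is 40 mm), then the turn, a rotation vector about the tool's x, y, z in units of 8 degrees (1.0 is 8 degrees). In form: [[hand, [tx, ty, tz], [ax, ay, az]], ...]. A call has 1 to 10 rows; each row shifts and turns the commanded pose from where the row before left it, along the tool's axes as they then stand; what a row does not reach is not made up. A row lasts 1/10 s, in which the tool goes at most 50 mm and 8.59 degrees, less where a joint would pass 70% of its speed; a pose out of reach is approached as far as the arm can. A call is refused whole if a number of a shift passes 1 or a number of a turn 1, either way. A call with a gripper value outside its range is refused whole. The fingers move at their own pace and stop on an object; FORCE is the grip in N (left out, the last holds). Time passes only in rows, so rows that do not move let the fingers close. It gives the time, the measured TCP pose, the force, the opening and the grip force at its end, in the units of the state.
- sense(): the state, without advancing time (a new reading comes with each control period).
- snapshot(name): name is "side" or "top"; returns the picture (384x512x3 uint8, red, green, blue); there is no depth.
- get_calibration(name): a dict with "K" (3x3 intrinsics, pixels), "k1" (the pictures are not rectified: a ray, as slopes to the right and down, at radius r is drawn at 1 + k1 r^2 times it, then the intrinsics apply), "rvec" (rotation vector, rad) and "tvec" (3), from world to camera coordinates, as OpenCV has them. Camera axes: x right, y down, z forward; pixel columns grow to the right and rows downward; lengths in m; the calibration is good to about 2 mm. A picture is of the moment at which its call begins. get_calibration takes no time and is no camera call.
- job_done(): hands the job in; it is judged then, once.
The state is a dict: "t": time; "joint_positions": joint angles; "qd": joint speeds; "joint_efforts": joint torques, N m; "tool_pos": TCP position; "tcp_rot": TCP orientation; "contact_force": force on the tool from outside, world axes, zero at the start; "ft_torque": the same for the moment, N m; "opening": opening from 0.0 (shut) to 1.0 (fully open); "gripper_force": force on a finger pad.
Only numpy, scipy, OpenCV 4.12 (cv2) and the standard library are available. Lean on these libraries where they do the work, as an engineer would, in place of code of your own. Each camera call takes 0.05 s, during which the arm holds its last target. There are 200 camera calls.

### The job

The rod of wire spools has to come out of the plywood wire rack so that the rack can be restocked. Turn the brass keeper on the rack's slotted end fully aside, draw the rod endways until its plain end has left the bored end of the rack, then lift it by its wooden hand grip with all four spools still on it. Finish holding the rod in the gripper, still and level, at least 10 cm above where it lay in the rack: do not put it down or let go of it, and leave the other things on the table where they are.

Things in the scene. Friction and masses are not known exactly. Their poses are not given: they have to be found in the camera images.
- rack: plywood rack screwed to the table: base board 80 x 262 x 12 mm, an upright cheek 12 mm thick, 80 mm deep, 105 mm high at each end (inner faces 114 mm from the middle). Origin: centre of the underside; x across, y along the rod, z up. Its -y end (slotted cheek) is nearer the robot, the rod pointing roughly away from it. Between the cheeks only a stretcher (z 40 mm) and a low rail lie under the rod
- slot (a point): where the rod's axis lies in the slotted cheek (-y end, mid-thickness, 85 mm above the table). The slot is 13 mm wide, open at the cheek's top edge, its floor 5 mm below this point; the keeper closes its mouth
- bore (a point): where the rod's axis lies in the bored cheek (+y end, mid-thickness, 85 mm above the table). The bore is a 13 mm through hole, its lowest point 5 mm below this point, so the rod has 3 mm of play upwards and 1.5 mm to each side
- keeper (a joint): angle of the brass turn-button on top of the slotted cheek, rad: 0 = along the cheek, across the slot, so that the rod cannot rise; grows as it swings outwards, away from the spools (counter-clockwise seen from above); 1.57 = square off the cheek; stop at 1.75. Starts at 0 to 0.12. It stays where it is left; about 1 N at the knob moves it. Beyond 1.4 the rod comes up freely
- keeper_knob (a point): middle of the round upright thumb knob of the turn-button (12 mm diameter, 26 mm tall, standing on a bar 11 mm wide and 4 mm thick that lies on the cheek): knob top 13 mm above, bar top 13 mm below this point. It travels on a circle of 40 mm radius about point keeper_pivot
- keeper_pivot (a point): the turn-button's vertical pivot axis, at the cheek's top edge, 20 mm to the rack's +x from the slot (the knob lies on the other side of the slot when the keeper is at 0)
- rod: steel rod, 10 mm diameter, with a wooden hand grip 16 mm in diameter and 64 mm long at its middle; 0.17 kg. Origin: on its axis, in the middle of the hand grip; y along the rod towards its plain end. Two spools hang on each side of the grip, free to slide and turn: only a level rod keeps them on. Rod and spools together weigh 0.35 to 0.6 kg
- rod_plain_end (a point): tip of the rod's plain end, 129 mm from the rod's origin. It sits in the bored cheek and sticks out about 3 mm beyond it: to clear the bore the rod must move about 15 to 17 mm along the rack's -y. It can go about 27 mm before its spools jam between hand grip and slotted cheek
- rod_ball_end (a point): centre of the wooden ball, 16 mm in diameter, on the rod's other end, 138 mm from the rod's origin. It is too big for the slot and lies about 4 mm outside the slotted cheek
- spool_0: wire spool on the rod, flanges 36 mm in diameter, 26 mm long, bore 13 mm, wound nearly full, 60 to 110 g. Origin: its centre. y: its axis. The order of the four spools on the rod varies
- spool_1: wire spool on the rod, as spool_0 but partly used, 35 to 70 g
- spool_2: wire spool on the rod, as spool_0
- spool_3: wire spool on the rod, as spool_0
- spare_spool: wire spool standing on end on the table, to be left alone. Origin: its centre
- scissors: scissors lying on the table, 163 mm long, to be left alone
- tape_roll: roll of packing tape lying flat on the table, 92 mm across, 48 mm high, to be left alone
- thread_spool_0: thread spool standing on the table, 36 mm diameter, 44 mm high, to be left alone
- thread_spool_2: thread spool standing on the table, 36 mm diameter, 44 mm high, to be left alone
Things that resemble listed ones, but are neither listed nor needed, are in the scene too. What is shaped like the spool_3 but red is not meant.

How it is judged:
On the way:
1. the keeper is turned aside while the rod still lies in the rack (value of joint keeper above 1.2 rad and height (world z) of rod below 0.11 m), for 0.2 s.
At the end, for the whole second after the job is handed in: Only the fingers carry the rod (over 2 N on it, none from the rack); its middle is at least 95 mm and its ends at least 80 mm above where they lay; it is level within 6.9 degrees and at rest (under 20 mm/s, 0.15 rad/s); all four spools are still threaded on it (height (world z) of rod above 0.18 m and height (world z) of each of rod_plain_end, rod_ball_end above 0.165 m and angle between rod's own y axis and vertical between 1.45 and 1.69 rad and linear speed of rod below 0.02 m/s and angular speed of rod below 0.15 rad/s and contact force between the fingers and rod above 2 N and contact force between rod and rack below 0.05 N and x of spool_0 in the frame of rod between -0.009 and 0.009 m and z of spool_0 in the frame of rod between -0.009 and 0.009 m and y of spool_0 in the frame of rod between -0.125 and 0.125 m and x of spool_1 in the frame of rod between -0.009 and 0.009 m and z of spool_1 in the frame of rod between -0.009 and 0.009 m and y of spool_1 in the frame of rod between -0.125 and 0.125 m and x of spool_2 in the frame of rod between -0.009 and 0.009 m and z of spool_2 in the frame of rod between -0.009 and 0.009 m and y of spool_2 in the frame of rod between -0.125 and 0.125 m and x of spool_3 in the frame of rod between -0.009 and 0.009 m and z of spool_3 in the frame of rod between -0.009 and 0.009 m and y of spool_3 in the frame of rod between -0.125 and 0.125 m); the arm keeps its last pose, push and grip.
It fails at once if another thing on the table is moved by more than 3 cm (distance of any of spare_spool, scissors, tape_roll, thread_spool_0, thread_spool_2 from where it was at the start of the episode above 0.03 m).
It also fails if it takes over 54 s, if anything falls off the work surface, if the arm or the gripper's body presses on something with over 40 N, if the wrist force passes 120 N, or if a joint passes its speed limit or range.

## Working session

There is one attempt and no reset: what is moved stays moved. The work goes in short steps, Python scripts to look and compute and a shell command to move; the robot and the scene stay as the last step left them, time stands still between calls to the robot, and variables do not carry over. Pictures are saved under pics/ and viewed, at most 10 in all, crops included, and the job is handed in when it is done.

```bash
ls; mkdir -p pics; python3 - <<'E'
from plant import *
import cv2
for n in("side","top"):
    im=snapshot(n); cv2.imwrite(f"pics/{n}0.png",im[:,:,::-1]); print(n,get_calibration(n))
print(sense())
E
```

```text
pics
side {'K': array([[433.81234781,   0.        , 251.59934622],
       [  0.        , 433.81234781, 186.59282299],
       [  0.        ,   0.        ,   1.        ]]), 'k1': -0.0021812448121360964, 'rvec': array([ 2.15736988, -0.37959167,  0.17463236]), 'tvec': array([-0.53311509,  0.14352056,  1.12576215])}
top {'K': array([[401.80588452,   0.        , 256.99373571],
       [  0.        , 401.80588452, 188.20071338],
       [  0.        ,   0.        ,   1.        ]]), 'k1': -0.004586220222734531, 'rvec': array([ 2.15220683, -2.16473648,  0.10566539]), 'tvec': array([-0.05579077,  0.52672379,  1.27559055])}
{'t': 0.1, 'joint_positions': array([-1.09921844,  0.68992568, -0.19450562,  1.56623935,  0.15729058,
        0.902516  , -0.2150901 ]), 'qd': array([ 0.00024413, -0.00173774, -0.00054218, -0.00296711, -0.00221022,
        0.00051243,  0.00148647]), 'joint_efforts': array([-3.35622077e-03, -5.40606344e+01, -1.27148230e+00, -1.58985418e+01,
        9.40656377e-03,  4.40330667e-03, -4.96804134e-06]), 'tool_pos': array([0.26476281, 0.56553363, 0.24954808]), 'tcp_rot': array([-1.22705316e-04,  2.17111396e-01,  9.76146464e-01, -8.40734602e-04]), 'contact_force': array([-0.81339291, -0.23403547, -0.02126968]), 'ft_torque': array([-0.01975717,  0.002736  ,  0.01110169]), 'gripper_force': 0.0, 'opening': 0.9999296077986504}
```

View pics/side0.png

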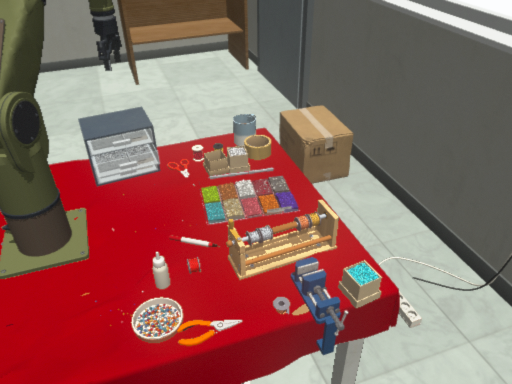

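View pics/top0.png

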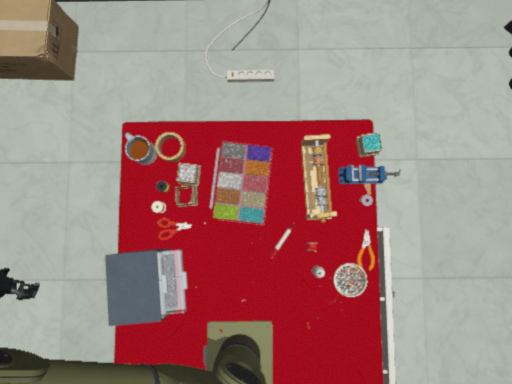

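The side view shows the rack at about (230-337, 205-272). In the top view it is at (303-335, 135-220), with the slotted end lower. I'll enlarge both.

```bash
python3 - <<'E'
import cv2
a=cv2.imread("pics/side0.png")[195:280,220:345]; b=cv2.imread("pics/top0.png")[125:230,285:350]
cv2.imwrite("pics/sidec.png",cv2.resize(a,None,fx=6,fy=6,interpolation=2)); cv2.imwrite("pics/topc.png",cv2.resize(b,None,fx=5.5,fy=5.5,interpolation=2))
E
cat > h.py <<'E'
import numpy as np, cv2
from plant import *
from scipy.spatial.transform import Rotation as R
def cam(n):
    c=get_calibration(n); Rm=cv2.Rodrigues(c["rvec"])[0]; return c,Rm,-Rm.T@c["tvec"]
def ray(n,uv):
    c,Rm,o=cam(n); K=c["K"]; d=np.array([(uv[0]-K[0,2])/K[0,0],(uv[1]-K[1,2])/K[1,1]]); s=d.copy()
    for _ in range(5): s=d/(1+c["k1"]*(s@s))
    v=Rm.T@np.array([*s,1]); return o,v/np.linalg.norm(v)
def onz(n,uv,z):
    o,v=ray(n,uv); return o+v*(z-o[2])/v[2]
def tri(a,b):
    (o,v),(p,w)=ray("side",a),ray("top",b)
    s=np.linalg.lstsq(np.c_[v,-w],p-o,rcond=None)[0]; x,y=o+s[0]*v,p+s[1]*w
    return (x+y)/2,np.linalg.norm(x-y)
def proj(n,P):
    c,Rm,o=cam(n); q=Rm@np.asarray(P)+c["tvec"]; s=q[:2]/q[2]; s=s*(1+c["k1"]*(s@s)); K=c["K"]
    return np.round([s[0]*K[0,0]+K[0,2],s[1]*K[1,1]+K[1,2]],1)
E
```

```text
(no output)
```

View pics/sidec.png

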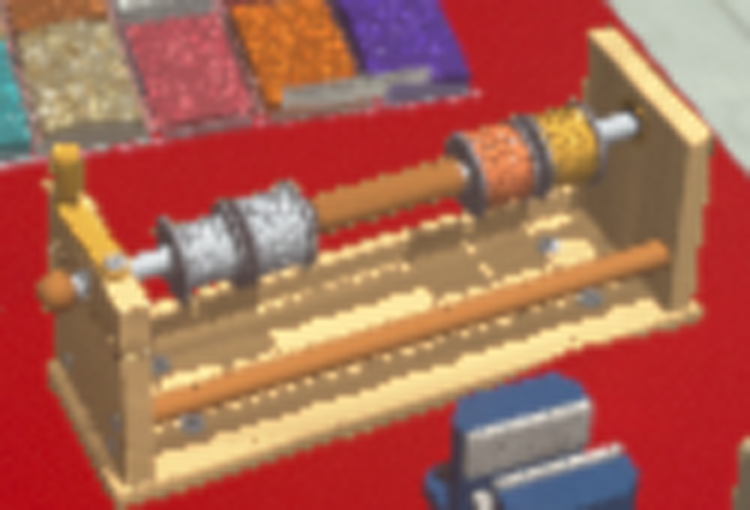

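View pics/topc.png

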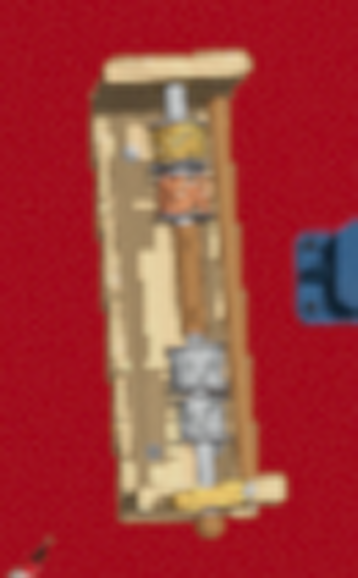

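```bash
python3 - <<'E'
from h import *
S=lambda x,y:((x+.5)/6-.5+220,(y+.5)/6-.5+195); T=lambda x,y:((x+.5)/5.5-.5+285,(y+.5)/5.5-.5+125)
for n,a,b in [("ball",(57,290),(210,523)),("gripfar",(463,178),(188,224)),("knobtop",(66,150),(186,499)),("pivot",(115,263),(240,491)),("farcheek top L",(603,33),(105,65)),("farcheek topR",(700,133),(250,60)),("nearcheek outer R",(125,308),(287,497))]:
    p,e=tri(S(*a),T(*b)); print(n,p.round(4),round(e,4), "at z85 top",onz("top",T(*b),.085).round(4))
a=onz("top",T(210,523),.085);b=onz("top",T(176,100),.085); d=b-a; print("axis",d/np.linalg.norm(d),np.linalg.norm(d))
im=cv2.imread("pics/side0.png");hs=cv2.cvtColor(im,cv2.COLOR_BGR2HSV)
for p in [(251,237),(280,228),(303,222),(230,243),(231,221)]: print(p,hs[p[1],p[0]])
s=sense();print(R.from_quat(s["tcp_rot"],scalar_first=True).as_matrix().round(3))
E
```

```text
ball [ 0.421  -0.2609  0.0859] 0.001 at z85 top [ 0.4215 -0.2612  0.085 ]
gripfar [ 0.5915 -0.253   0.084 ] 0.0012 at z85 top [ 0.5907 -0.2526  0.085 ]
knobtop [ 0.4327 -0.241   0.1355] 0.0003 at z85 top [ 0.435  -0.2481  0.085 ]
pivot [ 0.439  -0.2751  0.1056] 0.0013 at z85 top [ 0.4393 -0.2783  0.085 ]
farcheek top L [ 0.6782 -0.2052  0.1001] 0.0025 at z85 top [ 0.6831 -0.2073  0.085 ]
farcheek topR [ 0.6789 -0.2858  0.1075] 0.002 at z85 top [ 0.6854 -0.2901  0.085 ]
nearcheek outer R [ 0.435  -0.3005  0.1065] 0.0003 at z85 top [ 0.4358 -0.3045  0.085 ]
axis [0.99836341 0.0571883  0.        ] 0.24129827119008493
(251, 237) [110   4 192]
(280, 228) [ 14 159 185]
(303, 222) [ 11 159 231]
(230, 243) [ 14 163 194]
(231, 221) [ 19 174 207]
[[-0.906  0.424 -0.001]
 [ 0.424  0.906 -0.002]
 [-0.    -0.002 -1.   ]]
```

```bash
cat > plan.py <<'E'
# plan(waypoints[(xyz, yaw_deg_of_tool_y, nrows)]): tool-down rows in tool axes/units from the measured pose
from h import *
def st():
    s=sense(); M=R.from_quat(s["tcp_rot"],scalar_first=True).as_matrix(); y=np.degrees(np.arctan2(M[1,1],M[0,1]))
    print("t",round(s["t"],2),"p",s["tool_pos"].round(4),"yaw",y.round(1),"z",M[:,2].round(3),"F",s["contact_force"].round(1),"open",round(s["opening"]*85.4,1),"gf",round(s["gripper_force"],1),"q",s["joint_positions"].round(2)); return s["tool_pos"],y
def plan(wps,p=None,y=None):
    if p is None: p,y=st()
    for q,yy,n in wps:
        q=np.array(q); print("->",q,yy)
        for i in range(n):
            d=(q-p)/(n-i); a=np.radians(y); Y=np.array([np.cos(a),np.sin(a),0]); Z=np.array([0,0,-1]); X=np.cross(Y,Z)
            t=np.round([d@X/.04,d@Y/.04,d@Z/.04],2); r=np.round(-(yy-y)/(n-i)/8,2)
            print([t.tolist(),[0,0,r]]); p=p+.04*(t[0]*X+t[1]*Y+t[2]*Z); y-=8*r
E
python3 - <<'E'
from plan import *
plan([((.44,.36,.27),35,8),((.50,.0,.27),3.3,10),((.435,-.2405,.2),3.3,8)])
E
```

```text
t 0.1 p [0.2648 0.5655 0.2495] yaw 64.9 z [-0.001 -0.002 -1.   ] F [-0.8 -0.2 -0. ] open 85.4 gf 0.0 q [-1.1   0.69 -0.19  1.57  0.16  0.9  -0.22]
-> [0.44 0.36 0.27] 35
[[-0.77, -0.35, -0.06], [0, 0, np.float64(0.47)]]
[[-0.79, -0.3, -0.06], [0, 0, np.float64(0.47)]]
[[-0.81, -0.25, -0.07], [0, 0, np.float64(0.47)]]
[[-0.82, -0.19, -0.06], [0, 0, np.float64(0.47)]]
[[-0.83, -0.14, -0.07], [0, 0, np.float64(0.47)]]
[[-0.84, -0.08, -0.06], [0, 0, np.float64(0.46)]]
[[-0.84, -0.03, -0.07], [0, 0, np.float64(0.47)]]
[[-0.85, 0.03, -0.06], [0, 0, np.float64(0.46)]]
-> [0.5  0.   0.27] 3.3
[[-0.82, -0.39, -0.0], [0, 0, np.float64(0.4)]]
[[-0.84, -0.35, -0.0], [0, 0, np.float64(0.4)]]
[[-0.86, -0.3, -0.0], [0, 0, np.float64(0.4)]]
[[-0.88, -0.25, -0.0], [0, 0, np.float64(0.39)]]
[[-0.89, -0.2, -0.0], [0, 0, np.float64(0.4)]]
[[-0.9, -0.15, -0.0], [0, 0, np.float64(0.39)]]
[[-0.91, -0.1, -0.0], [0, 0, np.float64(0.4)]]
[[-0.91, -0.06, -0.0], [0, 0, np.float64(0.39)]]
[[-0.91, -0.0, -0.0], [0, 0, np.float64(0.4)]]
[[-0.91, 0.04, -0.0], [0, 0, np.float64(0.39)]]
-> [ 0.435  -0.2405  0.2   ] 3.3
[[-0.74, -0.25, 0.22], [0, 0, np.float64(0.0)]]
[[-0.74, -0.25, 0.22], [0, 0, np.float64(0.0)]]
[[-0.74, -0.24, 0.22], [0, 0, np.float64(0.0)]]
[[-0.74, -0.25, 0.22], [0, 0, np.float64(0.0)]]
[[-0.74, -0.24, 0.22], [0, 0, np.float64(0.0)]]
[[-0.74, -0.25, 0.22], [0, 0, np.float64(0.0)]]
[[-0.74, -0.24, 0.21], [0, 0, np.float64(0.0)]]
[[-0.73, -0.25, 0.22], [0, 0, np.float64(0.0)]]
```

```bash
python3 -m handwheel '[[85,[-0.77,-0.35,-0.06],[0,0,0.47]],[85,[-0.79,-0.3,-0.06],[0,0,0.47]],[85,[-0.81,-0.25,-0.07],[0,0,0.47]],[85,[-0.82,-0.19,-0.06],[0,0,0.47]],[85,[-0.83,-0.14,-0.07],[0,0,0.47]],[85,[-0.84,-0.08,-0.06],[0,0,0.46]],[85,[-0.84,-0.03,-0.07],[0,0,0.47]],[85,[-0.85,0.03,-0.06],[0,0,0.46]]]'
python3 -m handwheel '[[60,[-0.82,-0.39,0],[0,0,0.4]],[40,[-0.84,-0.35,0],[0,0,0.4]],[30,[-0.86,-0.3,0],[0,0,0.4]],[30,[-0.88,-0.25,0],[0,0,0.4]],[30,[-0.89,-0.2,0],[0,0,0.4]],[30,[-0.9,-0.15,0],[0,0,0.4]],[30,[-0.91,-0.1,0],[0,0,0.4]],[30,[-0.91,-0.06,0],[0,0,0.4]],[30,[-0.91,0,0],[0,0,0.4]],[30,[-0.91,0.04,0],[0,0,0.4]]]'
python3 - <<'E'
from plan import *
plan([((.435,-.2405,.2),3.3,8)])
E
```

```text
t: 0.9
tool_pos: [0.4409, 0.3592, 0.2705]
tcp_rot: [-0.0, 0.463, 0.886, -0.0]
contact_force: [0.1, 0.0, 0.0]
opening: 0.996
gripper_force: 0.0
t: 1.9
tool_pos: [0.4993, -0.0008, 0.2705]
tcp_rot: [-0.0, 0.689, 0.725, -0.0]
contact_force: [0.6, -0.5, 0.2]
opening: 0.352
gripper_force: 0.0
t 1.9 p [ 0.4993 -0.0008  0.2705] yaw 2.9 z [-0.  0. -1.] F [ 0.6 -0.5  0.2] open 30.1 gf 0.0 q [-0.13  0.5   0.06  1.92 -0.04  0.73  0.  ]
-> [ 0.435  -0.2405  0.2   ] 3.3
[[-0.74, -0.24, 0.22], [0, 0, np.float64(-0.01)]]
[[-0.74, -0.24, 0.22], [0, 0, np.float64(-0.01)]]
[[-0.74, -0.24, 0.22], [0, 0, np.float64(-0.01)]]
[[-0.74, -0.24, 0.22], [0, 0, np.float64(-0.0)]]
[[-0.73, -0.24, 0.22], [0, 0, np.float64(-0.01)]]
[[-0.74, -0.24, 0.22], [0, 0, np.float64(-0.0)]]
[[-0.73, -0.24, 0.22], [0, 0, np.float64(-0.01)]]
[[-0.74, -0.25, 0.22], [0, 0, np.float64(-0.0)]]
```

```bash
python3 -m handwheel '[[30,[-0.74,-0.24,0.22],[0,0,0]],[30,[-0.74,-0.24,0.22],[0,0,0]],[30,[-0.74,-0.24,0.22],[0,0,0]],[30,[-0.74,-0.24,0.22],[0,0,0]],[30,[-0.74,-0.24,0.22],[0,0,0]],[30,[-0.74,-0.24,0.22],[0,0,0]],[30,[-0.73,-0.26,0.22],[0,0,0]],[30,[-0.73,-0.26,0.22],[0,0,0]],[30,[0,0,0],[0,0,0]]]'
python3 - <<'E'
from plan import *
plan([((.434,-.2405,.132),3.3,5)])
im=snapshot("side");cv2.imwrite("pics/hover.png",cv2.resize(im[150:280,200:345,::-1],None,fx=4,fy=4,interpolation=2))
E
```

```text
t: 2.8
tool_pos: [0.4306, -0.2438, 0.1992]
tcp_rot: [-0.001, 0.691, 0.723, -0.002]
contact_force: [-1.3, 0.6, -0.2]
opening: 0.345
gripper_force: 0.0
t 2.8 p [ 0.4306 -0.2438  0.1992] yaw 2.5 z [-0.003 -0.002 -1.   ] F [-1.3  0.6 -0.2] open 29.5 gf 0.0 q [ 0.42  0.6   0.01  2.01 -0.    0.53  0.47]
-> [ 0.434  -0.2405  0.132 ] 3.3
[[0.02, 0.02, 0.34], [0, 0, np.float64(-0.02)]]
[[0.01, 0.02, 0.33], [0, 0, np.float64(-0.02)]]
[[0.02, 0.02, 0.34], [0, 0, np.float64(-0.02)]]
[[0.01, 0.01, 0.33], [0, 0, np.float64(-0.02)]]
[[0.02, 0.02, 0.34], [0, 0, np.float64(-0.02)]]
```

View pics/hover.png

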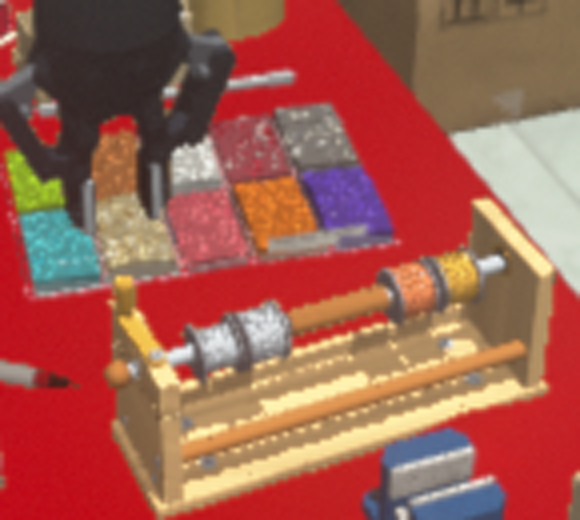

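The open fingers straddle the knob: tips near (88,220) and (152,210), knob near (124,290) below. I'll descend and work out the arc.

```bash
python3 -m handwheel '[[30,[0.02,0.02,0.34],[0,0,0]],[30,[0.02,0.02,0.34],[0,0,0]],[30,[0.02,0.02,0.33],[0,0,0]],[30,[0.01,0.02,0.33],[0,0,0]],[30,[0.01,0.01,0.34],[0,0,0]],[22,[0,0,0],[0,0,0]],[22,[0,0,0],[0,0,0]]]' 20
python3 - <<'E'
from plan import *
P=np.array([.440,-.279,.132]); W=[]
for th in range(12,101,8):
    a=np.radians(93.3+th); c=P+.040*np.array([np.cos(a),np.sin(a),0]); W.append((c,3.3+th-4,1))
plan(W)
E
```

```text
t: 3.55
tool_pos: [0.4373, -0.2348, 0.1333]
tcp_rot: [-0.0, 0.688, 0.726, 0.0]
contact_force: [-0.4, -0.3, -0.2]
opening: 0.256
gripper_force: 0.0
t 3.55 p [ 0.4373 -0.2348  0.1333] yaw 3.1 z [-0.     0.001 -1.   ] F [-0.4 -0.3 -0.2] open 21.9 gf 0.0 q [ 0.4   0.72  0.    2.06 -0.    0.36  0.46]
-> [ 0.42944508 -0.2404177   0.132     ] 11.3
[[-0.13, -0.2, 0.03], [0, 0, np.float64(-1.03)]]
-> [ 0.42417818 -0.24226214  0.132     ] 19.3
[[-0.02, -0.14, 0.0], [0, 0, np.float64(-1.0)]]
-> [ 0.41921924 -0.24482165  0.132     ] 27.3
[[-0.02, -0.14, 0.0], [0, 0, np.float64(-1.0)]]
-> [ 0.41466477 -0.24804639  0.132     ] 35.3
[[-0.02, -0.14, 0.0], [0, 0, np.float64(-1.0)]]
-> [ 0.41060342 -0.25187361  0.132     ] 43.3
[[-0.02, -0.13, 0.0], [0, 0, np.float64(-1.0)]]
-> [ 0.40711424 -0.25622882  0.132     ] 51.3
[[-0.02, -0.14, 0.0], [0, 0, np.float64(-1.0)]]
-> [ 0.40426514 -0.26102724  0.132     ] 59.3
[[-0.01, -0.14, 0.0], [0, 0, np.float64(-1.0)]]
-> [ 0.40211159 -0.26617548  0.132     ] 67.3
[[-0.02, -0.14, 0.0], [0, 0, np.float64(-1.0)]]
-> [ 0.40069549 -0.27157334  0.132     ] 75.3
[[-0.02, -0.14, 0.0], [0, 0, np.float64(-1.0)]]
-> [ 0.40004441 -0.27711574  0.132     ] 83.3
[[-0.02, -0.14, 0.0], [0, 0, np.float64(-1.0)]]
-> [ 0.40017101 -0.28269482  0.132     ] 91.3
[[-0.02, -0.13, 0.0], [0, 0, np.float64(-1.0)]]
-> [ 0.40107285 -0.28820199  0.132     ] 99.3
[[-0.02, -0.14, 0.0], [0, 0, np.float64(-1.0)]]
```

```bash
python3 -m handwheel '[[22,[-0.13,-0.2,0.03],[0,0,-1]],[22,[-0.02,-0.14,0],[0,0,-1]],[22,[-0.02,-0.14,0],[0,0,-1]],[22,[-0.02,-0.14,0],[0,0,-1]],[22,[-0.02,-0.14,0],[0,0,-1]],[22,[-0.02,-0.14,0],[0,0,-1]],[22,[-0.02,-0.14,0],[0,0,-1]],[22,[-0.02,-0.14,0],[0,0,-1]],[22,[-0.02,-0.14,0],[0,0,-1]],[22,[-0.02,-0.14,0],[0,0,-1]]]'
python3 -m handwheel '[[22,[-0.02,-0.14,0],[0,0,-1]],[22,[-0.02,-0.14,0],[0,0,-1]],[22,[-0.01,-0.06,0],[0,0,0]],[22,[0,0,0],[0,0,0]]]'
python3 - <<'E'
from plan import *
st()
im=snapshot("side");cv2.imwrite("pics/turned.png",cv2.resize(im[170:280,200:345,::-1],None,fx=4,fy=4,interpolation=2))
E
```

```text
t: 4.55
tool_pos: [0.3993, -0.2784, 0.1328]
tcp_rot: [0.0, 0.058, 0.998, -0.0]
contact_force: [-0.4, 1.1, -0.1]
opening: 0.259
gripper_force: 0.5
t: 4.95
tool_pos: [0.4013, -0.2925, 0.1324]
tcp_rot: [0.0, -0.076, 0.997, -0.0]
contact_force: [-0.4, -0.5, 0.2]
opening: 0.26
gripper_force: 0.0
t 4.95 p [ 0.4013 -0.2925  0.1324] yaw 98.8 z [ 0.001 -0.001 -1.   ] F [-0.4 -0.5  0.2] open 22.2 gf 0.0 q [ 0.81  0.75 -0.44  2.05  0.67  0.49  1.59]
```

View pics/turned.png

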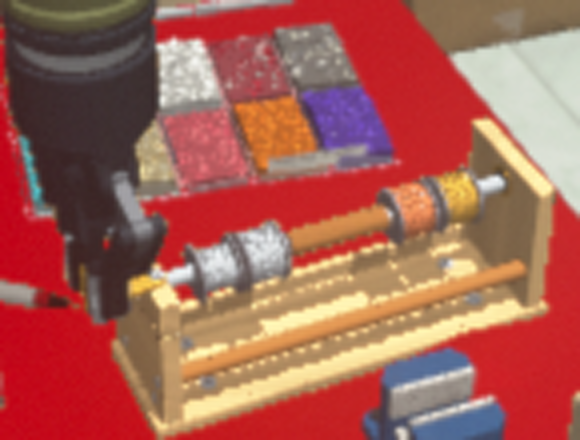

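The side view shows the yellow keeper bar now running outwards from the cheek at about (145,285). The rod and spools haven't moved. Next I retreat upwards and go over the grip.

```bash
python3 -m handwheel '[[24,[0,0.02,0],[0,0,0]],[24,[0,0,-0.5],[0,0,0]],[24,[0,0,-0.9],[0,0,0]],[24,[0,0,-0.9],[0,0,0]],[50,[0,0,0],[0,0,0]],[50,[0,0,0],[0,0,0]]]'
python3 - <<'E'
from plan import *
plan([((.559,-.2535,.2),93.3,5)])
im=snapshot("top");cv2.imwrite("pics/t1.png",cv2.resize(im[125:245,265:350,::-1],None,fx=5,fy=5,interpolation=2))
im=snapshot("side");cv2.imwrite("pics/s1.png",im[:,:,::-1])
E
```

```text
t: 5.6
tool_pos: [0.4012, -0.2913, 0.2245]
tcp_rot: [0.001, -0.078, 0.997, -0.001]
contact_force: [-0.5, -0.6, -0.4]
opening: 0.581
gripper_force: 0.0
t 5.6 p [ 0.4012 -0.2913  0.2245] yaw 99.0 z [ 0.001 -0.001 -1.   ] F [-0.5 -0.6 -0.4] open 49.6 gf 0.0 q [ 0.9   0.61 -0.59  1.97  0.51  0.71  1.73]
-> [ 0.559  -0.2535  0.2   ] 93.3
[[-0.81, 0.06, 0.12], [0, 0, np.float64(0.14)]]
[[-0.81, 0.08, 0.12], [0, 0, np.float64(0.14)]]
[[-0.8, 0.1, 0.12], [0, 0, np.float64(0.14)]]
[[-0.8, 0.11, 0.13], [0, 0, np.float64(0.14)]]
[[-0.81, 0.13, 0.12], [0, 0, np.float64(0.15)]]
```

```bash
python3 -m handwheel '[[50,[-0.81,0.06,0.12],[0,0,0.14]],[50,[-0.81,0.08,0.12],[0,0,0.14]],[50,[-0.8,0.1,0.12],[0,0,0.14]],[50,[-0.8,0.11,0.12],[0,0,0.14]],[50,[-0.81,0.13,0.12],[0,0,0.14]],[50,[0,0,0],[0,0,0]],[50,[0,0,0],[0,0,0]],[50,[0,0,0],[0,0,0]]]'
python3 - <<'E'
from plan import *
plan([((.559,-.2537,.087),93.3,5)])
im=snapshot("side");cv2.imwrite("pics/s2.png",cv2.resize(im[130:280,200:345,::-1],None,fx=4,fy=4,interpolation=2))
E
```

```text
t: 6.5
tool_pos: [0.5571, -0.2537, 0.1988]
tcp_rot: [-0.002, -0.029, 1.0, -0.0]
contact_force: [-0.7, -0.1, 0.4]
opening: 0.585
gripper_force: 0.0
t 6.5 p [ 0.5571 -0.2537  0.1988] yaw 93.4 z [-0.003 -0.    -1.   ] F [-0.7 -0.1  0.4] open 49.9 gf 0.0 q [ 0.64  0.78 -0.52  1.64  0.48  0.86  1.55]
-> [ 0.559  -0.2537  0.087 ] 93.3
[[-0.01, -0.0, 0.56], [0, 0, np.float64(0.0)]]
[[-0.01, -0.0, 0.56], [0, 0, np.float64(0.0)]]
[[-0.01, -0.0, 0.56], [0, 0, np.float64(0.0)]]
[[-0.01, -0.0, 0.56], [0, 0, np.float64(0.0)]]
[[-0.01, -0.0, 0.56], [0, 0, np.float64(0.01)]]
```

View pics/s2.png

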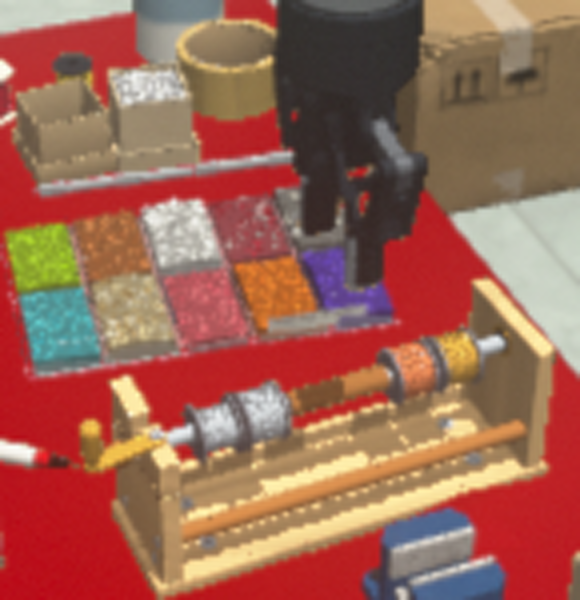

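The keeper now sticks out square, with its knob at (90,440), and the fingers hang over the grip. I'll descend and close.

```bash
python3 -m handwheel '[[50,[-0.01,0,0.56],[0,0,0]],[50,[-0.01,0,0.56],[0,0,0]],[50,[-0.01,0,0.56],[0,0,0]],[50,[0,0,0.56],[0,0,0]],[50,[0,0,0.5],[0,0,0]],[50,[0,0,0],[0,0,0]]]'
python3 -m handwheel '[[30,[0,0,0],[0,0,0]],[20,[0,0,0],[0,0,0]],[10,[0,0,0],[0,0,0]],[5,[0,0,0],[0,0,0]],[5,[0,0,0],[0,0,0]],[5,[0,0,0],[0,0,0]]]' 60
python3 -c "
from plan import *
st()"
```

```text
t: 7.15
tool_pos: [0.5569, -0.2535, 0.0879]
tcp_rot: [-0.003, -0.029, 1.0, 0.001]
contact_force: [-1.5, -0.6, -0.1]
opening: 0.586
gripper_force: 0.0
t: 7.75
tool_pos: [0.5607, -0.2537, 0.0918]
tcp_rot: [0.001, -0.029, 1.0, -0.001]
contact_force: [-1.1, -0.9, 5.7]
opening: 0.161
gripper_force: 58.6
t 7.75 p [ 0.5607 -0.2537  0.0918] yaw 93.4 z [ 0.002 -0.001 -1.   ] F [-1.1 -0.9  5.7] open 13.8 gf 58.6 q [ 0.59  0.92 -0.44  1.7   0.59  0.65  1.46]
```

```bash
python3 -m handwheel '[[5,[0,0,-0.05],[0,0,0]],[5,[0,0,0],[0,0,0]],[5,[0,0,0],[0,0,0]]]' 80
python3 - <<'E'
from plan import *
st()
im=snapshot("side");cv2.imwrite("pics/s3.png",cv2.resize(im[150:280,210:345,::-1],None,fx=5,fy=4.6,interpolation=2))
E
```

```text
t: 8.05
tool_pos: [0.5595, -0.2531, 0.092]
tcp_rot: [-0.0, -0.03, 1.0, 0.0]
contact_force: [-0.5, -0.2, -1.7]
opening: 0.153
gripper_force: 78.2
t 8.05 p [ 0.5595 -0.2531  0.092 ] yaw 93.4 z [-0.001  0.    -1.   ] F [-0.5 -0.2 -1.7] open 13.0 gf 78.2 q [ 0.59  0.92 -0.44  1.71  0.59  0.65  1.46]
```

View pics/s3.png

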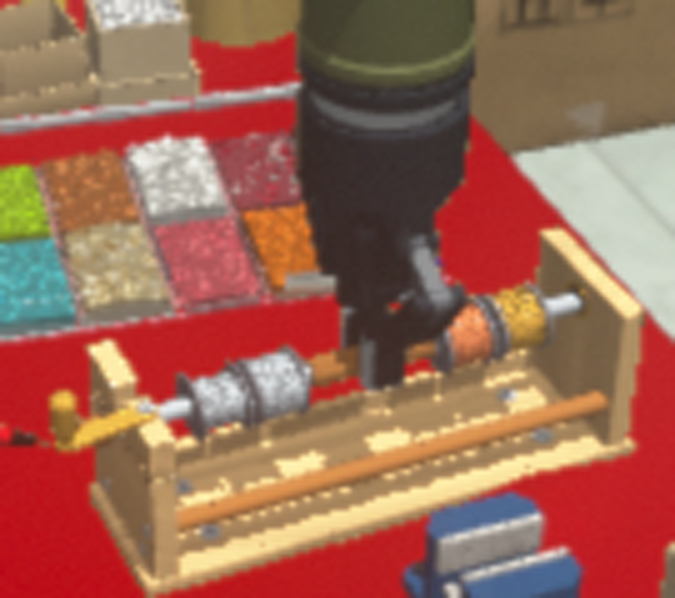

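The fingers hold the grip at (380,350), clear of the spools on both sides. Now the draw.

```bash
python3 -m handwheel '[[5,[0.1,0,0],[0,0,0]],[5,[0.1,0,0],[0,0,0]],[5,[0.1,0,0],[0,0,0]],[5,[0,0,0],[0,0,0]]]'
python3 -m handwheel '[[5,[0.1,0,0],[0,0,0]],[5,[0.1,0,0],[0,0,0]],[5,[0.04,0,0],[0,0,0]],[5,[0,0,0],[0,0,0]],[5,[0,0,0],[0,0,0]]]'
python3 - <<'E'
from plan import *
st()
im=snapshot("side");cv2.imwrite("pics/s4.png",cv2.resize(im[170:280,210:345,::-1],None,fx=5.5,fy=5.4,interpolation=2))
E
```

```text
t: 8.5
tool_pos: [0.5464, -0.2541, 0.0919]
tcp_rot: [-0.001, -0.029, 1.0, 0.0]
contact_force: [-0.0, -1.1, -4.8]
opening: 0.159
gripper_force: 78.1
t: 9.0
tool_pos: [0.5386, -0.2544, 0.0923]
tcp_rot: [0.0, -0.03, 1.0, 0.0]
contact_force: [-0.3, 0.3, -4.5]
opening: 0.156
gripper_force: 78.1
t 9.0 p [ 0.5386 -0.2544  0.0923] yaw 93.4 z [ 0.  0. -1.] F [-0.3  0.3 -4.5] open 13.3 gf 78.1 q [ 0.6   0.9  -0.43  1.77  0.6   0.61  1.45]
```

View pics/s4.png

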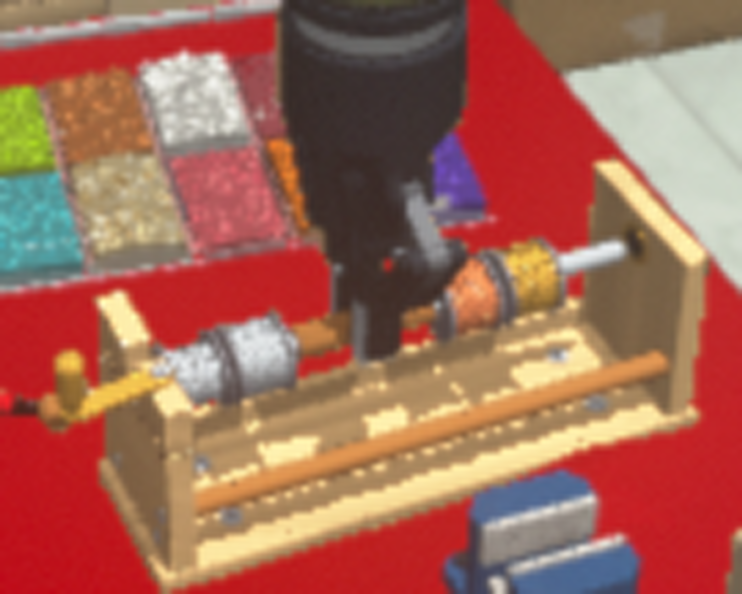

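The rod has moved 21 mm, so its plain end at about (632,245) should stand roughly 6 mm inside the bored cheek. There is no side force, and the weight of about 4.6 N is on the fingers. I'll lift gently.

```bash
python3 -m handwheel '[[5,[0,0,-0.05],[0,0,0]],[5,[0,0,-0.1],[0,0,0]],[5,[0,0,-0.15],[0,0,0]],[5,[0,0,-0.15],[0,0,0]],[5,[0,0,-0.15],[0,0,0]],[5,[0,0,-0.15],[0,0,0]]]'
python3 -m handwheel '[[5,[0,0,-0.25],[0,0,0]],[5,[0,0,-0.35],[0,0,0]],[5,[0,0,-0.4],[0,0,0]],[5,[0,0,-0.4],[0,0,0]],[5,[0,0,-0.4],[0,0,0]],[5,[0,0,-0.4],[0,0,0]],[5,[0,0,-0.3],[0,0,0]],[5,[0,0,-0.15],[0,0,0]],[5,[0,0,-0.05],[0,0,0]],[5,[0,0,0],[0,0,0]]]'
python3 -m handwheel '[[5,[0,0,0],[0,0,0]],[5,[0,0,0],[0,0,0]],[5,[0,0,0],[0,0,0]],[5,[0,0,0],[0,0,0]],[5,[0,0,0],[0,0,0]]]'
python3 - <<'E'
from plan import *
st()
im=snapshot("side");cv2.imwrite("pics/s5.png",cv2.resize(im[130:280,200:345,::-1],None,fx=4.8,fy=4,interpolation=2)); cv2.imwrite("pics/s5f.png",im[:,:,::-1])
im=snapshot("top");cv2.imwrite("pics/t5f.png",im[:,:,::-1])
E
```

```text
t: 9.65
tool_pos: [0.5386, -0.2544, 0.123]
tcp_rot: [0.0, -0.03, 1.0, -0.0]
contact_force: [-0.0, -1.0, -3.9]
opening: 0.152
gripper_force: 78.1
t: 10.65
tool_pos: [0.5382, -0.2544, 0.2301]
tcp_rot: [-0.0, -0.03, 1.0, 0.0]
contact_force: [-0.2, 0.4, -4.3]
opening: 0.151
gripper_force: 78.2
t: 11.15
tool_pos: [0.5384, -0.2544, 0.2301]
tcp_rot: [-0.0, -0.03, 1.0, 0.0]
contact_force: [-0.5, -0.5, -4.7]
opening: 0.156
gripper_force: 78.2
t 11.15 p [ 0.5384 -0.2544  0.2301] yaw 93.4 z [-0.  0. -1.] F [-0.5 -0.5 -4.7] open 13.3 gf 78.2 q [ 0.67  0.72 -0.55  1.67  0.46  0.89  1.57]
```

View pics/s5.png

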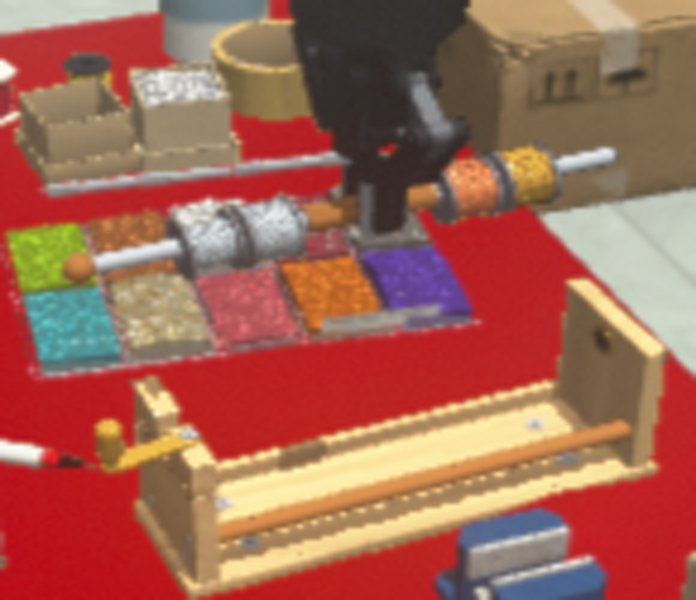

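The rod is lifted with four spools on it, ball at (78,267) and plain end at (612,155). I'll check height and level by casting rays onto the rod's vertical plane.

```bash
python3 - <<'E'
from h import *
c=np.array([.538,-.2544,.23]); n=np.array([.0572,-.9984,0])
for u in [(78,267),(612,155)]:
    o,v=ray("side",((u[0]+.5)/4.8-.5+200,(u[1]+.5)/4-.5+130)); p=o+v*((c-o)@n)/(v@n); print(p.round(4))
E
```

```text
[ 0.398  -0.2624  0.2243]
[ 0.663  -0.2472  0.2231]
```

Both ends are about 0.224 m up, so the rod is level, about 139 mm above where it lay, still and gripped at 78 N. Handing in.

```bash
python3 -c "
from plant import *
print(job_done())"
```

```text
the job is handed in; nothing more can be done
None
```

The job is handed in: the keeper is turned aside, and the rod is out of the rack with all four spools on it, held still and level about 14 cm above where it lay; no verdict came back.

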